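# Find the soft leaf contact and load it

### The arm

A 6-joint arm with a two-finger parallel gripper is mounted at the origin on the work surface. World frame = base frame: x ahead of the robot, y to its left, z up, the work surface at z = 0. Lengths are in mm, angles in rad, forces in N, time in s.
With the tool pointing down it reaches from about 300 to 950 mm from the base axis. Payload 3.1 kg.
Tool frame: the origin (TCP) lies at the very end of the fingers, on their centre line; the grasp point (between the pads) lies 19 mm behind it (arm.grip_point_offset is the distance from the TCP to the grasp point, in mm); z points along the fingers, x is the direction in which the jaws open and shut, and the axes are right-handed (so a half turn about z gives the same grasp; the last joint's range is limited). The gripper opens to 85 mm and grips with 20 to 120 N. Pads are 22 mm wide; open, the fingers measure 114 mm over their backs; the gripper's body (76 mm by 85 mm) begins 54 mm behind the grasp point. The pads swing forward as they close: fully open they stand 13 mm farther back than shut.
Start: joints at [1.192, 0.308, 1.634, -0, 1.2, -0.07], TCP at [189.973, 595.434, 206.772] pointing down, gripper open.
Joint ranges: [-3.06, 3.06], [-0.79, 1.96], [0.05, 2.63], [-1.19, 4.34], [0.05, 2.64], [-2.94, 2.94]. Speed limits (rad/s): [2.79, 2.79, 3.14, 3.14, 3.14, 3.14].

### API

Orientations are given as a 3x3 rotation matrix whose columns are the frame's x, y, z axes.
In Python, from workcell import arm gives the robot as it stands. The module is installed in compiled form; this text tells all that it offers.
- The arm moves only by the shell command python3 -m pendant 'ROWS' [FORCE]. ROWS is JSON, a list that holds one entry, the list of rows, each a list of 5 numbers: the shift along the world's x, y, z in mm, then the turn about the world's z in rad, then the closure, from 0 (fully open) to 1 (shut). In form: [[[tx, ty, tz, roll, grip], ...]]. A call has 1 to 5 rows; each row shifts and turns the commanded pose from where the row before left it; what a row does not reach is not made up. A row lasts 1/10 s, in which the tool goes at most 50 mm and 8.59 degrees, less where a joint would pass 70% of its speed; a pose out of reach is approached as far as the arm can. A call with a gripper value outside its range is refused whole. The fingers move at their own pace and stop on an object; FORCE is the grip in N (left out, the last holds). Time passes only in rows, so rows that do not move let the fingers close. It gives the time, the measured TCP pose, the force and the opening at its end, in the units of the state.
- arm.get_obs(): the state, without advancing time (a new reading comes with each control period).
- arm.capture(name): name is "scene" or "top" or "wrist"; returns a dict with "color" (400x640x3 uint8, red, green, blue), "fov_y" (degrees; the focal length in pixels is half the picture's height over the tangent of half this angle, whatever the lens; pixels are square), "cx", "cy" (the principal point, pixels), "cam_to_world" (4x4, takes a point from camera to world coordinates); the wrist camera has in their place "hand_eye" (4x4, takes a point from camera to tool coordinates, whose origin is the TCP and whose axes are the tool frame's). Camera axes: x right, y down, z forward; pixel columns grow to the right and rows downward; lengths in mm; the calibration is good to about 2 mm. A picture is of the moment at which its call begins: read the wrist's pose just before it. There is no depth.
- arm.hand_in(): hands the job in, once; it reports no verdict.
The state is a dict: "clock": time; "joint_positions": joint angles; "qd": joint speeds; "joint_torque": joint torques, N m; "eef_pos": TCP position; "orientation": TCP orientation; "ft_force": force on the tool from outside, world axes, zero at the start; "wrist_torque": the same for the moment, N m; "gripper_width": finger opening in mm.
Only numpy, scipy, OpenCV 4.12 (cv2) and the standard library are available. Lean on these libraries where they do the work, as an engineer would, in place of code of your own. Each camera call takes 0.05 s, during which the arm holds its last target. There are 200 camera calls.

### The job

Only the softest of these three spring-leaf contacts can be held closed by the brass weight. With the fingers, press the button on the tip of each leaf slowly down to its stop and feel how hard it pushes back, gently enough that no leaf ever takes more than 20 N. Then stand the weight upright in the white pan of the soft leaf, so that it holds that leaf down on its stop, and let go, leaving the other things on the bench alone.

Things in the scene. Friction and masses are not known exactly. Their poses are not given: they have to be found in the camera images.
- leaf_a: Spring-steel leaf of one of three look-alike leaf contacts: 98 x 18 x 2.5 mm, level at rest, 45 mm above the table. Origin: mid-plane of its clamped root, at the face of the blue clamp block (40 mm square, 59 mm high); it runs along its own -x to its free tip; z up. More than 20 N spoils it. The soft leaf needs less than half the force of either other one, both per mm and at its stop.
- button_a (a point): Top of the black flat-topped button (12 mm wide, 19 mm tall) on the tip of leaf_a, 90 mm from its root, 65 mm above the table; moves with it. Pressed here, the tip springs down 6 to 15 mm (differs per leaf), the force growing evenly from near 0 to between 1.5 and 8 N, until it meets a rubber bumper on a post under the button, the stop; from there it climbs steeply, about 3 N per mm.
- rider_a (a joint): Orange drag collar (12 mm wide) on a thin rod under leaf_a, 20 mm from the stop post towards the clamp, hidden from above. 0 as set; the leaf pushes it down and it stays at the lowest place reached (m). A press to the stop leaves it at 5 to 12 mm, some 0.8 of the tip travel. It adds up to 0.5 N to the press.
- pan_a (a point): Centre of the floor of the round white pan on leaf_a, halfway (45 mm) from its root to its button: inner diameter 39 mm, outer 45, rim 9 mm high, floor 50 mm above the table at rest. Moves and tilts with the leaf: it sinks half as far as the tip. z up out of the pan. The contact's aluminium foot under it is 160 x 56 x 10 mm.
- leaf_b: Spring-steel leaf of one of three look-alike leaf contacts: 98 x 18 x 2.5 mm, level at rest, 45 mm above the table. Origin: mid-plane of its clamped root, at the face of the blue clamp block (40 mm square, 59 mm high); it runs along its own -x to its free tip; z up. More than 20 N spoils it. The soft leaf needs less than half the force of either other one, both per mm and at its stop.
- button_b (a point): Top of the black flat-topped button (12 mm wide, 19 mm tall) on the tip of leaf_b, 90 mm from its root, 65 mm above the table; moves with it. Pressed here, the tip springs down 6 to 15 mm (differs per leaf), the force growing evenly from near 0 to between 1.5 and 8 N, until it meets a rubber bumper on a post under the button, the stop; from there it climbs steeply, about 3 N per mm.
- rider_b (a joint): Orange drag collar (12 mm wide) on a thin rod under leaf_b, 20 mm from the stop post towards the clamp, hidden from above. 0 as set; the leaf pushes it down and it stays at the lowest place reached (m). A press to the stop leaves it at 5 to 12 mm, some 0.8 of the tip travel. It adds up to 0.5 N to the press.
- pan_b (a point): Centre of the floor of the round white pan on leaf_b, halfway (45 mm) from its root to its button: inner diameter 39 mm, outer 45, rim 9 mm high, floor 50 mm above the table at rest. Moves and tilts with the leaf: it sinks half as far as the tip. z up out of the pan. The contact's aluminium foot under it is 160 x 56 x 10 mm.
- leaf_c: Spring-steel leaf of one of three look-alike leaf contacts: 98 x 18 x 2.5 mm, level at rest, 45 mm above the table. Origin: mid-plane of its clamped root, at the face of the blue clamp block (40 mm square, 59 mm high); it runs along its own -x to its free tip; z up. More than 20 N spoils it. The soft leaf needs less than half the force of either other one, both per mm and at its stop.
- button_c (a point): Top of the black flat-topped button (12 mm wide, 19 mm tall) on the tip of leaf_c, 90 mm from its root, 65 mm above the table; moves with it. Pressed here, the tip springs down 6 to 15 mm (differs per leaf), the force growing evenly from near 0 to between 1.5 and 8 N, until it meets a rubber bumper on a post under the button, the stop; from there it climbs steeply, about 3 N per mm.
- rider_c (a joint): Orange drag collar (12 mm wide) on a thin rod under leaf_c, 20 mm from the stop post towards the clamp, hidden from above. 0 as set; the leaf pushes it down and it stays at the lowest place reached (m). A press to the stop leaves it at 5 to 12 mm, some 0.8 of the tip travel. It adds up to 0.5 N to the press.
- pan_c (a point): Centre of the floor of the round white pan on leaf_c, halfway (45 mm) from its root to its button: inner diameter 39 mm, outer 45, rim 9 mm high, floor 50 mm above the table at rest. Moves and tilts with the leaf: it sinks half as far as the tip. z up out of the pan. The contact's aluminium foot under it is 160 x 56 x 10 mm.
- weight: Brass weight, a plain round cylinder standing loose and upright on the table, 34 mm in diameter, 80 mm tall, with a narrow groove 68 to 72 mm up; 0.6 kg. Origin at the centre of its foot, z up along it. Its load on a pan is worth about 3 N at the button: enough to hold only the soft leaf on its stop; it sinks the others about half way.
- dish: White porcelain bowl, 90 mm wide, 35 mm high, loose, a bystander to leave alone. Origin at the centre of its underside.
- wash_bottle: Clear plastic bottle, 70 mm wide, 160 mm high, loose, a bystander to leave alone. Origin at the centre of its underside.
- dropper_red: White dropper bottle with a red cap, 36 mm wide, 85 mm high, loose, a bystander to leave alone. Origin at the centre of its underside.
- dropper_blue: White dropper bottle with a blue cap, 36 mm wide, 85 mm high, loose, a bystander to leave alone. Origin at the centre of its underside.

How it is judged:
By the outcome, as a careful person would: the job done as asked, in the order asked, and still so for the second after the job is handed in, with the robot touching nothing.
It also fails if it takes over 72 s, if anything falls off the work surface, if the arm or the gripper's body presses on something with over 40 N, if the wrist force passes 120 N, or if a joint passes its speed limit or range.

## Working session

There is one attempt and no reset: what is moved stays moved. The work goes in short steps, Python scripts to look and compute and a shell command to move; the robot and the scene stay as the last step left them, time stands still between calls to the robot, and variables do not carry over. Pictures are saved under pics/ and viewed, about 8 in all and at most 12, crops included, and the job is handed in when it is done.

```bash
mkdir -p pics; cat > h.py <<'E'
import numpy as np, cv2
from workcell import arm
def cap(n,save=None):
    o=arm.get_obs(); d=arm.capture(n)
    if n=="wrist":
        T=np.eye(4);T[:3,:3]=np.array(o["orientation"]);T[:3,3]=o["eef_pos"];M=T@np.array(d["hand_eye"])
    else: M=np.array(d["cam_to_world"])
    im=cv2.cvtColor(np.array(d["color"]),cv2.COLOR_RGB2BGR)
    f=200/np.tan(np.radians(d["fov_y"])/2)
    if save: cv2.imwrite("pics/"+save,im)
    return im,(f,d["cx"],d["cy"],M)
def ray(c,u,v,z):
    f,cx,cy,M=c; r=M[:3,:3]@np.array([(u-cx)/f,(v-cy)/f,1]); p=M[:3,3]
    return p+r*(z-p[2])/r[2]
def proj(c,P):
    f,cx,cy,M=c; q=M[:3,:3].T@(np.array(P,float)-M[:3,3]); return np.array([f*q[0]/q[2]+cx,f*q[1]/q[2]+cy])
E
python3 - <<'E'
from h import *
import pickle
cs={}
for n in("top","scene"):
    im,c=cap(n,n+"0.png"); cs[n]=c; print(n,c[0],c[3][:3].round(2).tolist())
pickle.dump(cs,open("cs.pkl","wb"))
print(arm.get_obs(), arm.grip_point_offset)
E
```

```text
top 459.3895506870498 [[0.03, -1.0, 0.04, 494.7], [-1.0, -0.03, 0.0, 0.65], [-0.0, -0.04, -1.0, 1325.22]]
scene 400.4141177291428 [[0.85, 0.41, -0.33, 899.42], [0.52, -0.64, 0.56, -530.95], [0.01, -0.65, -0.76, 825.47]]
{'clock': 0.1, 'joint_positions': array([ 1.19233301e+00,  3.08966601e-01,  1.63506607e+00, -6.10454642e-06,
        1.19967455e+00, -6.97207988e-02]), 'qd': array([-0.0014204 , -0.00191755, -0.0037205 ,  0.00014027, -0.00131096,
        0.00045398]), 'joint_torque': array([-5.08972298e-04, -4.16401362e+01, -2.77645469e+01, -7.98225597e-05,
        3.98320568e-03,  5.98573564e-06]), 'eef_pos': array([189.65838906, 594.69328395, 205.62840233]), 'orientation': array([[ 3.03857923e-01,  9.52717041e-01, -7.76027442e-04],
       [ 9.52715021e-01, -3.03858881e-01, -1.96701893e-03],
       [-2.10981529e-03, -1.41638713e-04, -9.99997764e-01]]), 'ft_force': array([ 0.49120023, -0.24652032,  0.41934197]), 'wrist_torque': array([-0.04788689, -0.0243293 , -0.00178649]), 'gripper_width': 85.14953773275623} 18.700000000000003
```

View pics/top0.png

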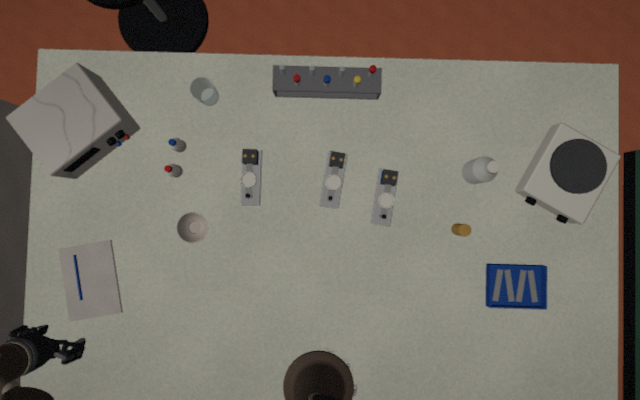

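View pics/scene0.png

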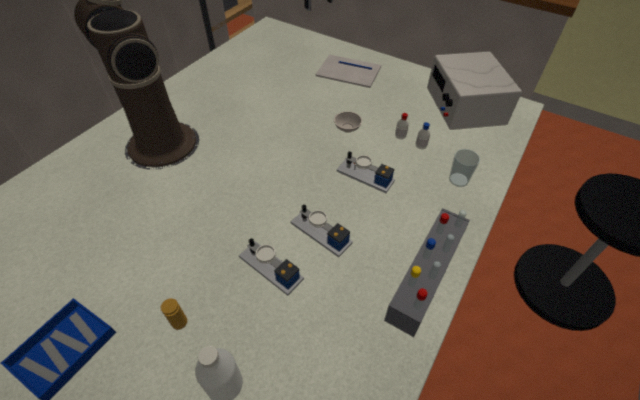

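The top view shows three contacts at about (250,178), (333,180) and (385,197), with clamps on the far side and buttons towards the robot. The weight is at (461,229), the dish at (192,227), and the wash bottle at about (485,170). I'll measure these roughly now and refine with the wrist camera.

```bash
python3 - <<'E'
from h import *
import pickle
c=pickle.load(open("cs.pkl","rb"))["top"]
im=cv2.imread("pics/top0.png"); hsv=cv2.cvtColor(im,cv2.COLOR_BGR2HSV); g=im.max(2)
for x0,x1,y0,y1 in((236,270,140,212),(315,352,145,215),(366,405,162,230)):
    d=(g[y0:y1,x0:x1]<60).astype(np.uint8)
    n,l,s,ce=cv2.connectedComponentsWithStats(d)
    for i in range(1,n):
        if s[i,4]>8:
            u,v=ce[i]+[x0,y0]; print("dark",s[i,4],round(u,1),round(v,1),"z65",ray(c,u,v,65)[:2].round(),"z59",ray(c,u,v,59)[:2].round())
    sub=im[y0:y1,x0:x1].astype(int)
    w=(sub.min(2)>175).astype(np.uint8); n,l,s,ce=cv2.connectedComponentsWithStats(w)
    for i in range(1,n):
        if s[i,4]>40: u,v=ce[i]+[x0,y0]; print("white",s[i,4],u,v,ray(c,u,v,57)[:2].round())
m=cv2.inRange(hsv,(12,110,80),(30,255,255)); n,l,s,ce=cv2.connectedComponentsWithStats(m)
for i in range(1,n):
    if s[i,4]>30: print("brass",s[i],ce[i],ray(c,*ce[i],40)[:2].round())
E
```

```text
dark 168 250.3 156.4 z65 [643. 203.] z59 [644. 204.]
dark 13 247.5 195.2 z65 [536. 207.] z59 [536. 208.]
dark 146 336.6 159.3 z65 [641. -35.] z59 [642. -35.]
dark 11 330.1 197.6 z65 [535. -20.] z59 [535. -20.]
dark 157 388.8 177.1 z65 [ 596. -180.] z59 [ 596. -180.]
dark 12 383.5 216.0 z65 [ 489. -167.] z59 [ 489. -168.]
brass [354  76   7   8  46] [356.86956522  79.23913043] [873. -87.]
brass [452 224  19  12 189] [461.03174603 229.16931217] [ 458. -388.]
```

```bash
python3 -m pendant '[[[30,-40,0,0.1,1],[30,-40,0,0.1,1],[30,-40,0,0.07,1],[30,-40,0,0,1],[30,-40,0,0,1]]]' 60
python3 -m pendant '[[[30,-40,0,0,1],[30,-40,0,0,1],[30,-40,0,0,1],[30,-40,0,0,1],[0,-30,0,0,1]]]'
python3 -m pendant '[[[0,0,0,0,1],[0,0,0,0,1]]]'
python3 - <<'E'
from h import *
im,c=cap("wrist","w1.png"); print(c[3].round(3).tolist(),c[0]); o=arm.get_obs();print(o)
for n,P in dict(b1=(536,207,65),k1=(643,203,59),b2=(535,-20,65)).items(): print(n,proj(c,P).round())
E
```

```text
clock: 0.6
eef_pos: [340.5, 393.5, 206.3]
orientation: [[0.038, 0.999, -0.0], [0.999, -0.038, -0.001], [-0.001, -0.0, -1.0]]
ft_force: [0.8, -0.7, 0.5]
gripper_width: 12.3
clock: 1.1
eef_pos: [463.1, 202.8, 206.9]
orientation: [[0.041, 0.999, 0.003], [0.999, -0.041, -0.0], [-0.0, 0.003, -1.0]]
ft_force: [-0.2, 0.4, -0.3]
gripper_width: 0.1
clock: 1.3
eef_pos: [459.7, 204.9, 206.4]
orientation: [[0.041, 0.999, -0.001], [0.999, -0.041, 0.0], [0.0, -0.001, -1.0]]
ft_force: [0.7, 0.1, 0.1]
gripper_width: -0.3
[[0.041, 0.957, 0.288, 387.036], [0.999, -0.04, -0.01, 210.102], [0.002, 0.288, -0.958, 372.585], [0.0, 0.0, 0.0, 1.0]] 345.21581165747676
{'clock': 1.35, 'joint_positions': array([ 3.33846528e-01,  7.32184144e-02,  1.91458038e+00,  7.00835371e-04,
        1.15418399e+00, -1.19791546e+00]), 'qd': array([ 0.02406376,  0.00166859, -0.00593665, -0.00077491, -0.00165867,
       -0.00169758]), 'joint_torque': array([-6.42872136e-01, -3.04090941e+01, -2.69615579e+01, -4.52493480e-02,
        1.52858550e-02, -6.38048641e-04]), 'eef_pos': array([459.64707898, 205.69253713, 206.50170443]), 'orientation': array([[ 3.93080644e-02,  9.99226972e-01, -5.78508182e-04],
       [ 9.99227036e-01, -3.93077903e-02,  4.77698317e-04],
       [ 4.54589165e-04, -5.96838412e-04, -9.99999719e-01]]), 'ft_force': array([-0.06085626, -0.36911201, -0.21587414]), 'wrist_torque': array([-0.03539335,  0.06896392,  0.06426201]), 'gripper_width': -0.34749357432626327}
b1 [324. 253.]
k1 [324. 341.]
b2 [ 93. 261.]
```

View pics/w1.png

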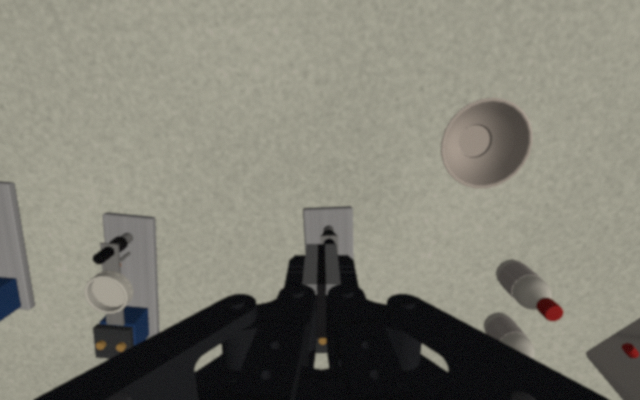

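The wrist view shows contact 2 on the left (button about (104,256), pan (110,293)). The gripper hides contact 1. I'll back off and look between the contacts, with neither one behind the fingers.

```bash
python3 -m pendant '[[[-30,-40,0,0,1],[-20,-40,0,0,1],[-10,-35,0,0,1],[0,0,0,0,1],[0,0,0,0,1]]]' | tail -5
python3 -m pendant '[[[0,0,0,0,1],[0,0,0,0,1]]]'|tail -4
python3 - <<'E'
from h import *
import pickle
im,c=cap("wrist","w2.png"); pickle.dump(c,open("w2.pkl","wb"))
E
python3 -m pendant '[[[-10,-40,0,0,1],[-10,-40,0,0,1],[0,-40,0,0,1],[0,-40,0,0,1],[0,-40,0,0,1]]]' | tail -5
python3 -m pendant '[[[0,0,0,0,1],[0,0,0,0,1],[0,0,0,0,1]]]'|tail -4
python3 - <<'E'
from h import *
import pickle
im,c=cap("wrist","w3.png"); pickle.dump(c,open("w3.pkl","wb"))
a=cv2.imread("pics/w2.png");cv2.imwrite("pics/w23.png",np.vstack([a[140:],im[140:]]))
E
```

```text
clock: 1.85
eef_pos: [400.1, 91.3, 207.1]
orientation: [[0.039, 0.999, 0.001], [0.999, -0.039, 0.001], [0.001, 0.001, -1.0]]
ft_force: [0.8, 0.3, 0.4]
gripper_width: 0.0
eef_pos: [400.5, 91.8, 206.9]
orientation: [[0.037, 0.999, 0.0], [0.999, -0.037, 0.0], [0.0, 0.0, -1.0]]
ft_force: [0.6, -1.0, -0.3]
gripper_width: 0.1
clock: 2.6
eef_pos: [380.4, -110.5, 207.0]
orientation: [[0.037, 0.999, 0.001], [0.999, -0.037, -0.0], [0.0, 0.001, -1.0]]
ft_force: [1.6, -0.6, -0.1]
gripper_width: 0.2
eef_pos: [380.0, -108.5, 206.5]
orientation: [[0.038, 0.999, -0.001], [0.999, -0.038, 0.001], [0.001, -0.001, -1.0]]
ft_force: [-0.3, -0.3, -0.1]
gripper_width: -0.3
```

View pics/w23.png

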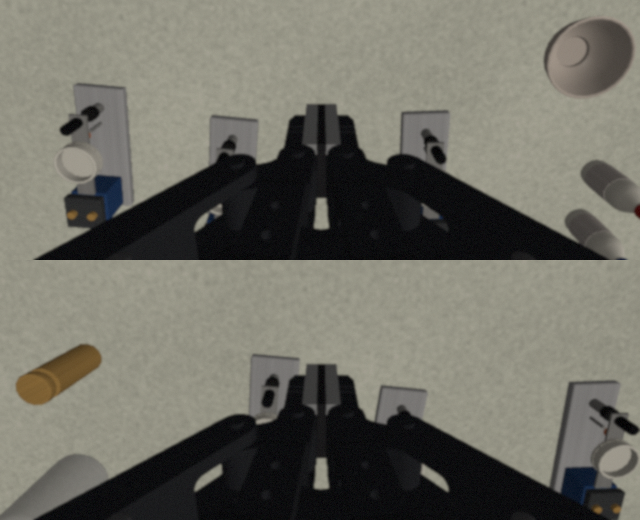

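Top half (w2): contact 3's button top is near (68,268) and its pan at (79,302). Contacts 2 and 1 are partly hidden. Bottom half (w3): contact 1's button top is near (632,305), its pan at (613,338), and the weight's top at (38,266). Next I'll locate the pans, buttons, feet and weight numerically.

```bash
python3 - <<'E'
from h import *
import pickle
from h import *
# w1 camera from printed obs
M=np.array([[0.041,0.957,0.288,387.036],[0.999,-0.04,-0.01,210.102],[0.002,0.288,-0.958,372.585],[0,0,0,1]])
c2=pickle.load(open("w2.pkl","rb"));c3=pickle.load(open("w3.pkl","rb"));c1=(345.2158,c2[1],c2[2],M)
D={"C1 w3":("w3",c3,(560,640,245,400)),"C2 w1":("w1",c1,(85,165,205,360)),"C3 w2":("w2",c2,(40,140,215,372)),"C1 w2":("w2",c2,(398,452,245,315)),"C2 w2":("w2",c2,(205,262,250,315)),"C3 w3":("w3",c3,(245,302,230,300))}
out=[]
for k,(n,c,(a,b,t,e)) in D.items():
    im=cv2.imread(f"pics/{n}.png")[t:e,a:b]; out.append(cv2.resize(im,None,fx=3,fy=3)); 
    m=im.max(2).astype(np.uint8); 
    d=(m<50).astype(np.uint8); nn,l,s,ce=cv2.connectedComponentsWithStats(d)
    for i in range(1,nn):
        if s[i,4]>60:
            pts=np.argwhere(l==i)[:,::-1]+[a,t]
            q=proj(c,c[3][:3,3]*[1,1,0]) # nadir
            ax=(ce[i]+[a,t])-q; ax/=np.linalg.norm(ax)
            tt=(pts-q)@ax; far=pts[np.argmax(tt)]
            print(k,"dark",s[i].tolist(),"far end",far,ray(c,*far,65)[:2].round())
    w=(im.min(2)>165).astype(np.uint8); nn,l,s,ce=cv2.connectedComponentsWithStats(w)
    i=1+np.argmax(s[1:,4]) if nn>1 else 0
    if i and s[i,4]>50:
        h=cv2.findContours((l==i).astype(np.uint8),0,1)[0][0]; el=cv2.fitEllipse(cv2.convexHull(h)); u=np.array(el[0])+[a,t]
        print(k,"pan",s[i].tolist(),u.round(1),el[1],ray(c,*u,56)[:2].round(1))
H=max(o.shape[0] for o in out)
cv2.imwrite("pics/crops.png",np.hstack([np.pad(o,((0,H-o.shape[0]),(0,6),(0,0))) for o in out[:3]]))
im=cv2.imread("pics/w3.png");m=cv2.inRange(cv2.cvtColor(im,cv2.COLOR_BGR2HSV),(10,110,60),(32,255,255));m[:,150:]=0
h=max(cv2.findContours(m,0,1)[0],key=cv2.contourArea); (p,sz,an)=cv2.minAreaRect(h);print("brass",p,sz,an,ray(c3,*p,40))
E
```

```text
C1 w3 dark [31, 36, 26, 19, 196] far end [616 292] [511. 189.]
C1 w3 dark [55, 52, 23, 17, 221] far end [637 311] [535. 216.]
C1 w3 dark [0, 103, 63, 52, 2231] far end [615 398] [649. 217.]
C2 w1 dark [26, 32, 16, 14, 115] far end [111 242] [515.   2.]
C2 w1 dark [9, 42, 20, 16, 198] far end [ 94 260] [534. -18.]
C2 w1 dark [10, 120, 70, 35, 1637] far end [ 99 355] [646. -39.]
C3 w2 dark [42, 31, 17, 15, 159] far end [ 82 254] [ 469. -142.]
C3 w2 dark [21, 43, 21, 17, 210] far end [ 61 271] [ 487. -167.]
C3 w2 dark [56, 102, 18, 15, 160] far end [ 98 331] [ 558. -146.]
C3 w2 dark [26, 119, 74, 38, 1646] far end [ 70 364] [ 599. -186.]
C1 w2 dark [25, 26, 15, 14, 91] far end [437 281] [512. 207.]
C1 w2 dark [33, 41, 14, 18, 166] far end [443 302] [537. 215.]
C1 w2 dark [0, 49, 50, 21, 649] far end [447 314] [551. 220.]
C2 w2 dark [17, 29, 13, 11, 95] far end [224 288] [512.  -8.]
C2 w2 dark [0, 42, 57, 23, 925] far end [205 314] [542. -31.]
C3 w3 dark [21, 26, 13, 10, 95] far end [267 265] [ 467. -162.]
C3 w3 dark [31, 26, 26, 44, 716] far end [276 299] [ 506. -156.]
C3 w3 dark [17, 40, 12, 17, 158] far end [264 286] [ 490. -167.]
brass (59.417198181152344, 254.68150329589844) (33.519649505615234, 89.46554565429688) 61.38954162597656 [ 459.43659022 -385.23904615   40.        ]
```

View pics/crops.png

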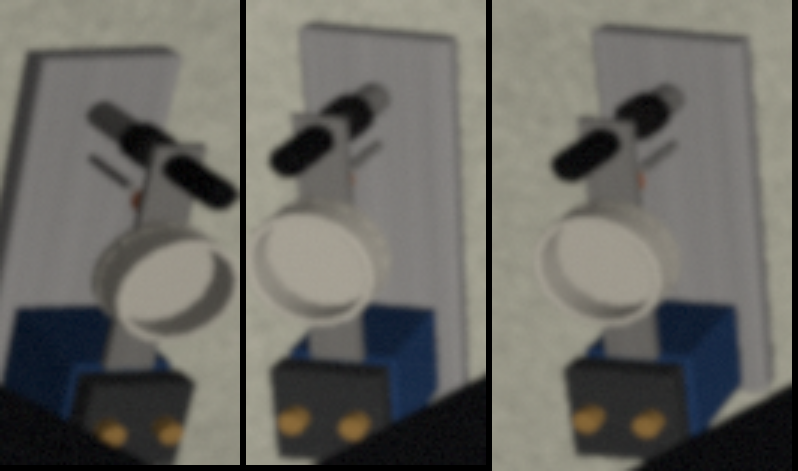

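The crops show the button tops and pan rims clearly. In image pixels the button tops are C1 (633.7,308.3), C2 (98.3,259) and C3 (66,270.3). The rims are (618.7,338.7), (108.3,293) and (76.3,304).

```bash
python3 - <<'E'
from h import *
import pickle
M=np.array([[0.041,0.957,0.288,387.036],[0.999,-0.04,-0.01,210.102],[0.002,0.288,-0.958,372.585],[0,0,0,1]])
c2=pickle.load(open("w2.pkl","rb"));c3=pickle.load(open("w3.pkl","rb"));c1=(345.2158,c2[1],c2[2],M)
for n,c,b,p in(("C1",c3,(633.7,308.3),(618.7,338.7)),("C2",c1,(98.3,259),(108.3,293)),("C3",c2,(66,270.3),(76.3,304))):
    B=ray(c,*b,65)[:2];P=ray(c,*p,59)[:2];print(n,B.round(1),P.round(1),np.linalg.norm(P-B).round(1),"ang",np.arctan2(*(P-B)[::-1]).round(3))
h=(264,284);print("C3 w3",ray(c3,264.5,281,65));print("C1 w2",ray(c2,440,297,65))
E
```

```text
C1 [531.2 211.8] [573.4 210.2] 42.2 ang -0.038
C2 [532.9 -13.9] [574.5 -16.7] 41.8 ang -0.068
C3 [ 486.3 -162.2] [ 528.7 -166.3] 42.7 ang -0.097
C3 w3 [ 484.69073948 -166.29656048   65.        ]
C1 w2 [530.78134839 211.36063278  65.        ]
```

The wrist and top views agree to about 5 mm, which is enough for pressing a 12 mm button with 22 mm fingers. Starting with C3 at about (487,-165).

```bash
python3 -m pendant '[[[36,-18,0,-0.06,1],[36,-18,-20,0,1],[35,-20,-30,0,1],[0,0,-40,0,1],[0,0,-30,0,1]]]' | tail -5
python3 -m pendant '[[[0,0,-10,0,1],[0,0,0,0,1],[0,0,0,0,1]]]'
python3 -m pendant '[[[0,0,-1,0,1],[0,0,-1,0,1],[0,0,-1,0,1],[0,0,-1,0,1],[0,0,-1,0,1]]]'
python3 -m pendant '[[[0,0,-1,0,1],[0,0,-1,0,1],[0,0,-1,0,1],[0,0,-1,0,1],[0,0,-1,0,1]]]'
```

```text
clock: 3.45
eef_pos: [487.4, -163.8, 84.7]
orientation: [[0.096, 0.995, -0.001], [0.995, -0.096, 0.001], [0.001, -0.002, -1.0]]
ft_force: [0.6, -0.2, -0.9]
gripper_width: 0.0
clock: 3.75
eef_pos: [488.1, -165.1, 78.2]
orientation: [[0.097, 0.995, 0.002], [0.995, -0.097, -0.001], [-0.001, 0.002, -1.0]]
ft_force: [-0.1, 0.8, 1.1]
gripper_width: -0.5
clock: 4.25
eef_pos: [486.9, -165.6, 72.1]
orientation: [[0.099, 0.995, 0.0], [0.995, -0.099, -0.0], [-0.0, 0.0, -1.0]]
ft_force: [0.4, 0.6, -0.6]
gripper_width: -0.1
clock: 4.75
eef_pos: [486.8, -165.4, 66.8]
orientation: [[0.099, 0.995, -0.0], [0.995, -0.099, 0.0], [0.0, -0.0, -1.0]]
ft_force: [0.2, 0.3, 0.3]
gripper_width: 0.0
```

```bash
p(){ grep -E "eef_pos|ft_force" | sed -E 's/.*, ([-0-9.]+)\]/\1/' | paste -sd' '; }
python3 -m pendant '[[[0,0,-1,0,1],[0,0,-1,0,1]]]' |p
python3 -m pendant '[[[0,0,-0.5,0,1],[0,0,-0.5,0,1]]]' |p
python3 -m pendant '[[[0,0,-0.5,0,1],[0,0,-0.5,0,1]]]' |p
python3 -m pendant '[[[0,0,-0.5,0,1],[0,0,-0.5,0,1]]]' |p
python3 -m pendant '[[[0,0,-0.5,0,1],[0,0,-0.5,0,1]]]' |p
python3 -m pendant '[[[0,0,-0.5,0,1],[0,0,-0.5,0,1]]]' |p
```

```text
64.8 -0.2
63.9 -0.2
62.9 -0.2
61.9 0.4
60.9 0.5
59.9 0.4
```

```bash
p(){ grep -E "eef_pos|ft_force" | sed -E 's/.*, ([-0-9.]+)\]/\1/' | paste -sd' '; }
python3 -m pendant '[[[0,0,-0.5,0,1],[0,0,-0.5,0,1]]]' |p
python3 -m pendant '[[[0,0,-0.5,0,1],[0,0,-0.5,0,1]]]' |p
python3 -m pendant '[[[0,0,-0.5,0,1],[0,0,-0.5,0,1]]]' |p
python3 - <<'E'
from h import *
im,c=cap("scene"); P=(487,-165,60); u,v=proj(c,P).astype(int); print(u,v)
cv2.imwrite("pics/s1.png",cv2.resize(im[v-60:v+60,u-80:u+80],None,fx=5,fy=5,interpolation=2))
E
```

```text
58.9 0.5
57.9 0.6
56.9 -0.1
251 240
```

View pics/s1.png

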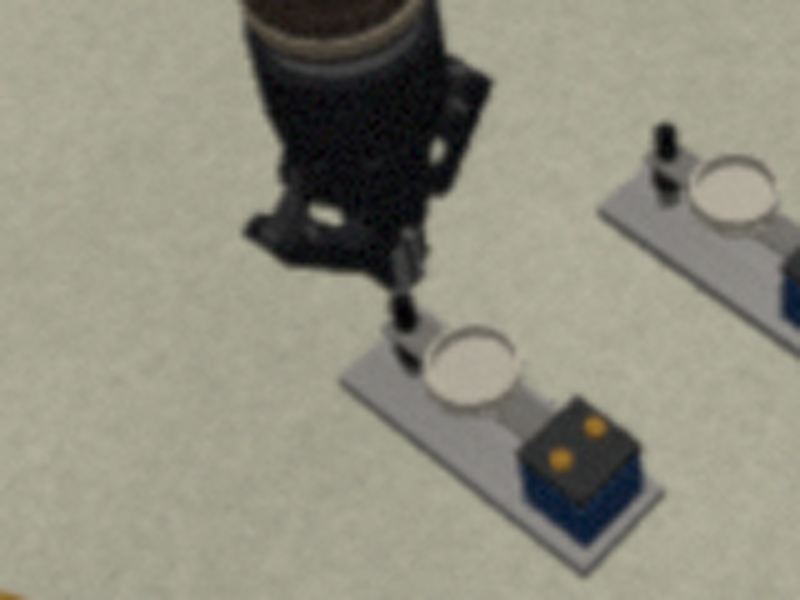

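The scene crop shows the fingertips directly on C3's button. The force is only about 0.5 N, so this may be the soft leaf. I'll continue, with several readings per mm.

```bash
p(){ grep -E "eef_pos|ft_force" | sed -E 's/.*, ([-0-9.]+)\]/\1/' | paste -sd' '; }
python3 -m pendant '[[[0,0,-0.5,0,1]]]' |p
python3 -m pendant '[[[0,0,-0.5,0,1]]]' |p
python3 -m pendant '[[[0,0,-0.5,0,1]]]' |p
python3 -m pendant '[[[0,0,-0.5,0,1]]]' |p
python3 -m pendant '[[[0,0,-0.5,0,1]]]' |p
python3 -m pendant '[[[0,0,-0.5,0,1]]]' |p
python3 -m pendant '[[[0,0,-0.5,0,1]]]' |p
python3 -m pendant '[[[0,0,-0.5,0,1]]]' |p
```

```text
56.4 -0.3
55.9 -0.1
55.4 1.3
54.9 0.6
54.4 -0.6
53.9 0.5
53.4 0.4
52.9 0.6
```

```bash
python3 - <<'E'
from h import *
im,c=cap("scene"); u,v=proj(c,(487,-165,53)).astype(int); print(u,v)
a=cv2.resize(im[v-35:v+45,u-40:u+40],(400,400),interpolation=2); cv2.circle(a,(200,175),3,(0,255,0),1)
w,c=cap("wrist"); print(proj(c,(487,-165,53)))
b=cv2.resize(w[200:300,270:370],(400,400),interpolation=2)
cv2.imwrite("pics/s2.png",np.hstack([a,b])); print(arm.get_obs()["ft_force"],arm.get_obs()["eef_pos"])
E
```

```text
252 242
[317.02186962 240.61188707]
[-0.4783621   0.73717401 -0.03583388] [ 486.70794205 -165.45318247   52.79710003]
```

View pics/s2.png

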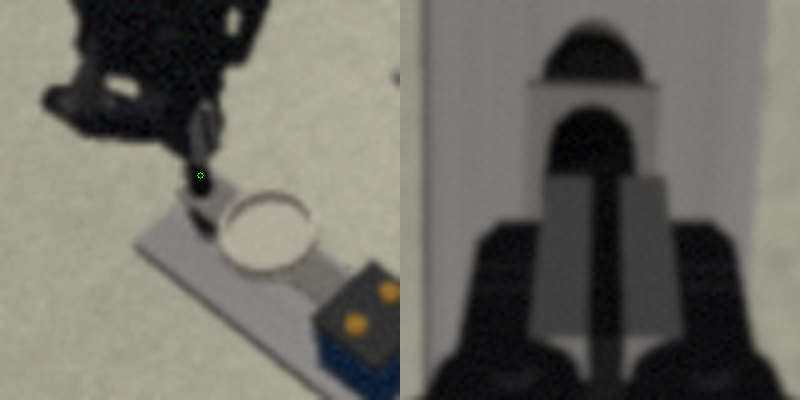

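```bash
python3 - <<'E'
from h import *
s0=cv2.imread("pics/scene0.png"); F=[]
for i in range(12):
    im,c=cap("scene"); F.append(arm.get_obs()["ft_force"])
F=np.array(F);print(F.mean(0).round(2),F.std(0).round(2))
cv2.imwrite("pics/s3.png",im)
for (x,y) in((265,255),(317,218),(364,162),(288,270)):
    t=cv2.cvtColor(s0[y-12:y+13,x-13:x+14],6);r=cv2.matchTemplate(cv2.cvtColor(im[y-20:y+21,x-20:x+21],6),t,5)
    _,m,_,l=cv2.minMaxLoc(r);print((x,y),l[0]-7,l[1]-8,round(m,3))
E
```

```text
[ 0.08 -0.1   0.05] [0.4  0.34 0.52]
(265, 255) 0 0 0.998
(317, 218) 0 0 0.998
(364, 162) 0 0 0.997
(288, 270) 0 0 0.998
```

The pan hasn't moved, and the fingertips hide part of the button in the wrist view. So the real fingertips are still above the button, perhaps 10–15 mm above the reported TCP. I'll shift slightly to centre on the button and keep lowering until I feel contact.

```bash
p(){ grep -E "eef_pos|ft_force" | sed -E 's/.*, ([-0-9.]+)\]/\1/' | paste -sd' '; }
python3 -m pendant '[[[-3,-2,0,0,1]]]' |p
python3 -m pendant '[[[0,0,-0.5,0,1],[0,0,-0.5,0,1]]]' |p
python3 -m pendant '[[[0,0,-0.5,0,1],[0,0,-0.5,0,1]]]' |p
python3 -m pendant '[[[0,0,-0.5,0,1],[0,0,-0.5,0,1]]]' |p
python3 -m pendant '[[[0,0,-0.5,0,1],[0,0,-0.5,0,1]]]' |p
python3 -m pendant '[[[0,0,-0.5,0,1],[0,0,-0.5,0,1]]]' |p
python3 -m pendant '[[[0,0,-0.5,0,1],[0,0,-0.5,0,1]]]' |p
python3 - <<'E'
from h import *
s0=cv2.imread("pics/scene0.png"); F=[]
for i in range(3):
    im,c=cap("scene"); F.append(arm.get_obs()["ft_force"])
print(np.mean(F,0).round(2))
for (x,y) in((265,255),):
    t=cv2.cvtColor(s0[y-12:y+13,x-13:x+14],6);r=cv2.matchTemplate(cv2.cvtColor(im[y-20:y+21,x-20:x+21],6),t,5)
    _,m,_,l=cv2.minMaxLoc(r);print((x,y),l[0]-7,l[1]-8,round(m,3))
w,c=cap("wrist","w4.png")
cv2.imwrite("pics/w4c.png",cv2.resize(w[200:300,270:370],(400,400),interpolation=2))
E
```

```text
53.0 0.0
51.8 0.4
50.9 0.2
49.9 -0.1
48.9 -0.7
47.9 -0.5
46.9 0.2
[ 0.04  0.17 -0.01]
(265, 255) 0 0 0.998
```

View pics/w4c.png

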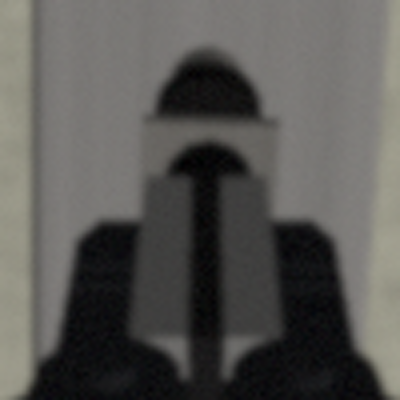

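The fingertips, about row 244, still lie in front of and above the button top. Continuing slowly with a force check every mm.

```bash
p(){ grep -E "eef_pos|ft_force" | sed -E 's/.*, ([-0-9.]+)\]/\1/' | paste -sd' '; }
python3 -m pendant '[[[0,0,-0.5,0,1],[0,0,-0.5,0,1]]]' |p
python3 -m pendant '[[[0,0,-0.5,0,1],[0,0,-0.5,0,1]]]' |p
python3 -m pendant '[[[0,0,-0.5,0,1],[0,0,-0.5,0,1]]]' |p
python3 -m pendant '[[[0,0,-0.5,0,1],[0,0,-0.5,0,1]]]' |p
python3 -m pendant '[[[0,0,-0.5,0,1],[0,0,-0.5,0,1]]]' |p
python3 -m pendant '[[[0,0,-0.5,0,1],[0,0,-0.5,0,1]]]' |p
```

```text
45.9 -0.3
44.9 -0.3
43.9 0.0
42.9 0.5
41.9 0.6
40.9 0.5
```

```bash
p(){ grep -E "clock|eef_pos|ft_force" | sed -E 's/.*, ([-0-9.]+)\]/\1/' | paste -sd' '; }
python3 -m pendant '[[[0,0,-0.5,0,1],[0,0,-0.5,0,1]]]' |p
python3 -m pendant '[[[0,0,-0.5,0,1],[0,0,-0.5,0,1]]]' |p
python3 -m pendant '[[[0,0,-0.5,0,1],[0,0,-0.5,0,1]]]' |p
python3 -m pendant '[[[0,0,-0.5,0,1],[0,0,-0.5,0,1]]]' |p
python3 - <<'E'
from h import *
s0=cv2.imread("pics/scene0.png"); F=[]
for i in range(3):
    im,c=cap("scene"); F.append(arm.get_obs()["ft_force"])
print(np.mean(F,0).round(2))
for (x,y) in((265,255),):
    t=cv2.cvtColor(s0[y-12:y+13,x-13:x+14],6);r=cv2.matchTemplate(cv2.cvtColor(im[y-20:y+21,x-20:x+21],6),t,5)
    _,m,_,l=cv2.minMaxLoc(r);print((x,y),l[0]-7,l[1]-8,round(m,3))
u,v=proj(c,(484,-167,37)).astype(int); print(u,v)
a=cv2.resize(im[v-45:v+35,u-40:u+40],(480,480),interpolation=2); cv2.circle(a,(240,270),3,(0,255,0),1)
cv2.imwrite("pics/s4.png",a)
E
```

```text
clock: 11.0 39.9 1.7
clock: 11.2 38.9 1.6
clock: 11.4 37.9 3.0
clock: 11.6 36.9 3.3
[-2.65  0.4   3.14]
(265, 255) 0 0 0.97
251 245
```

View pics/s4.png

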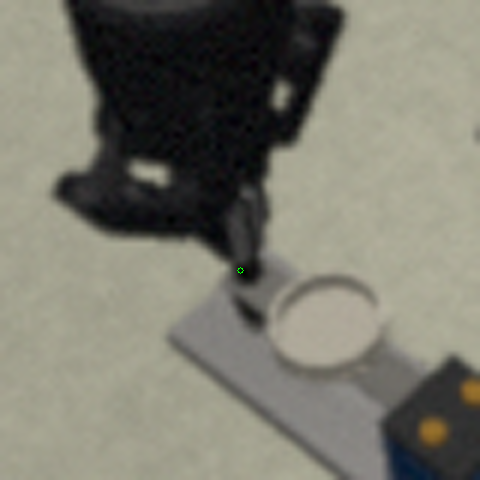

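Contact began at a reported TCP of about z=41.5, so the fingertips are some 23 mm above it. The force is rising at about 0.7 N/mm. There is also sideways friction as the button swings towards -x, so I'll follow it while pressing.

```bash
p(){ grep -E "clock|eef_pos|ft_force" | sed -E 's/.*pos.*, ([-0-9.]+)\]/\1/' | paste -sd' '; }
python3 -m pendant '[[[-0.9,0,0,0,1],[0,0,0,0,1]]]' |p
python3 -m pendant '[[[-0.1,0,-0.5,0,1],[-0.1,0,-0.5,0,1]]]' |p
python3 -m pendant '[[[-0.1,0,-0.5,0,1],[-0.1,0,-0.5,0,1]]]' |p
python3 -m pendant '[[[-0.1,0,-0.5,0,1],[-0.1,0,-0.5,0,1]]]' |p
```

```text
clock: 11.95 37.2 ft_force: [0.4, 0.6, 2.7]
clock: 12.15 36.3 ft_force: [-0.6, 1.6, 3.3]
clock: 12.35 35.2 ft_force: [1.6, 2.2, 3.5]
clock: 12.55 34.3 ft_force: [2.4, 2.8, 4.1]
```

```bash
p(){ grep -E "clock|eef_pos|ft_force" | sed -E 's/.*pos.*, ([-0-9.]+)\]/\1/' | paste -sd' '; }
python3 -m pendant '[[[0.2,0.6,-0.5,0,1],[0,0,-0.5,0,1]]]' |p
python3 -m pendant '[[[0,0,-0.5,0,1],[0,0,-0.5,0,1]]]' |p
python3 -m pendant '[[[0,0,-0.5,0,1],[0,0,-0.5,0,1]]]' |p
python3 -c "
from h import *
F=[]
for i in range(4):cap('scene');F.append(arm.get_obs()['ft_force'])
print(np.mean(F,0))"
```

```text
clock: 12.75 33.3 ft_force: [1.4, 0.1, 4.2]
clock: 12.95 32.2 ft_force: [1.4, -0.3, 5.7]
clock: 13.15 31.2 ft_force: [2.2, -0.3, 5.6]
[ 1.37952534 -1.06048352  4.91520677]
```

```bash
p(){ grep -E "clock|eef_pos|ft_force" | sed -E 's/.*pos.*, ([-0-9.]+)\]/\1/' | paste -sd' '; }
python3 -m pendant '[[[0,0,-0.5,0,1],[0,0,-0.5,0,1]]]' |p
python3 -m pendant '[[[0,0,-0.5,0,1],[0,0,-0.5,0,1]]]' |p
python3 -m pendant '[[[0,0,-0.5,0,1],[0,0,0,0,1]]]' |p
```

```text
clock: 13.55 30.2 ft_force: [2.1, -0.2, 5.7]
clock: 13.75 29.3 ft_force: [0.6, -0.7, 6.7]
clock: 13.95 28.7 ft_force: [0.8, -0.9, 7.5]
```

```bash
p(){ grep -E "clock|eef_pos|ft_force" | sed -E 's/.*pos.*, ([-0-9.]+)\]/\1/' | paste -sd' '; }
python3 -m pendant '[[[0,0,-0.5,0,1],[0,0,0,0,1]]]' |p
python3 -m pendant '[[[0,0,-0.5,0,1],[0,0,0,0,1]]]' |p
python3 -m pendant '[[[0,0,0,0,1]]]' |p
```

```text
clock: 14.15 28.3 ft_force: [0.8, 0.3, 7.1]
clock: 14.35 27.9 ft_force: [1.0, -0.7, 7.4]
clock: 14.45 27.9 ft_force: [0.2, -0.9, 7.3]
```

```bash
p(){ grep -E "clock|eef_pos|ft_force" | sed -E 's/.*pos.*, ([-0-9.]+)\]/\1/' | paste -sd' '; }
python3 -m pendant '[[[0,0,-0.5,0,1],[0,0,0,0,1]]]' |p
python3 -m pendant '[[[0,0,-0.5,0,1],[0,0,0,0,1]]]' |p
python3 -m pendant '[[[0,0,0,0,1]]]' |p
```

```text
clock: 14.65 27.5 ft_force: [-0.5, -0.2, 9.2]
clock: 14.85 27.2 ft_force: [-0.2, 0.7, 9.6]
clock: 14.95 27.2 ft_force: [0.7, -1.3, 9.7]
```

C3 hit its stop at about 13.7 mm of travel and 7.3 N, then about 3.3 N/mm past it. That makes it a stiff leaf. Moving to C2.

```bash
p(){ grep -E "clock|eef_pos|ft_force" | sed -E 's/ft_f/f/' | paste -sd' '; }
python3 -m pendant '[[[0,0,3,0,1],[0,0,5,0,1],[0,0,15,0,1],[0,0,30,0,1],[0,0,0,0,1]]]' |p
python3 -m pendant '[[[10,38,0,0,1],[10,38,0,0,1],[15,38,0,0,1],[14,34,0,0,1],[0,0,0,0,1]]]' |p
python3 -m pendant '[[[0,0,-20,0,1],[0,0,-12,0,1],[0,0,0,0,1]]]' |p
python3 -c "
from h import *
w,c=cap('wrist','w5.png')
im=w[200:300,270:370];d=(im.max(2)<50)
for r in range(0,60,4): print(r+200,np.flatnonzero(d[r])[[0,-1]]+270 if d[r].any() else '', im[r,50].tolist())
cv2.imwrite('pics/w5c.png',cv2.resize(im,(400,400),interpolation=2))"
```

```text
clock: 15.45 eef_pos: [483.4, -167.4, 81.5] force: [0.6, -0.1, 0.1]
clock: 15.95 eef_pos: [530.8, -15.2, 77.9] force: [-0.0, -0.7, -0.6]
clock: 16.25 eef_pos: [527.5, -19.0, 44.2] force: [0.2, 0.1, -0.2]
200  [121, 122, 124]
204  [122, 124, 126]
208  [120, 122, 125]
212  [120, 121, 124]
216  [115, 116, 119]
220  [51, 53, 54]
224 [316 328] [21, 23, 22]
228 [314 332] [10, 11, 12]
232 [311 335] [18, 20, 19]
236  [67, 68, 70]
240  [90, 94, 97]
244 [318 326] [14, 14, 16]
248 [317 324] [12, 12, 13]
252 [317 325] [12, 9, 9]
256 [295 347] [9, 9, 10]
```

View pics/w5c.png

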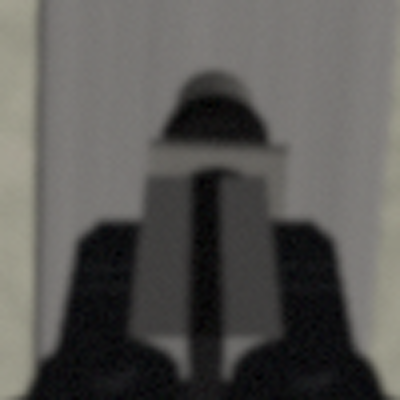

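The leaf tip sits about 4 mm farther in +x and 1 mm in +y than it did over C3. Correct for that and press C2.

```bash
p(){ grep -E "clock|eef_pos|ft_force" | sed -E 's/.*pos.*, ([-0-9.]+)\]/\1/' | paste -sd' '; }
python3 -m pendant '[[[4,1,0,0,1],[0,0,-1,0,1],[0,0,-1,0,1]]]' |p
python3 -m pendant '[[[0,0,-0.5,0,1],[0,0,-0.5,0,1]]]' |p
python3 -m pendant '[[[0,0,-0.5,0,1],[-0.1,0,-0.5,0,1]]]' |p
python3 -m pendant '[[[-0.1,0,-0.5,0,1],[-0.1,0,-0.5,0,1]]]' |p
python3 -m pendant '[[[-0.1,0,-0.5,0,1],[-0.1,0,-0.5,0,1]]]' |p
python3 -m pendant '[[[-0.1,0,-0.5,0,1],[-0.1,0,-0.5,0,1]]]' |p
python3 -m pendant '[[[-0.1,0,-0.5,0,1],[-0.1,0,-0.5,0,1]]]' |p
```

```text
clock: 16.6 46.2 ft_force: [0.3, 1.3, 0.3]
clock: 16.8 44.7 ft_force: [0.2, -0.1, -0.0]
clock: 17.0 43.5 ft_force: [0.9, -0.2, -0.3]
clock: 17.2 42.4 ft_force: [1.1, -0.3, -0.2]
clock: 17.4 41.4 ft_force: [0.3, -0.3, 0.0]
clock: 17.6 40.4 ft_force: [0.3, -0.3, 0.6]
clock: 17.8 39.5 ft_force: [-0.3, 0.5, 1.4]
```

```bash
p(){ grep -E "clock|eef_pos|ft_force" | sed -E 's/.*pos.*, ([-0-9.]+)\]/\1/' | paste -sd' '; }
python3 -m pendant '[[[0,0,-0.5,0,1],[-0.1,0,-0.5,0,1]]]' |p
python3 -m pendant '[[[0,0,-0.5,0,1],[-0.1,0,-0.5,0,1]]]' |p
python3 -m pendant '[[[0,0,-0.5,0,1],[-0.1,0,-0.5,0,1]]]' |p
python3 -m pendant '[[[0,0,-0.5,0,1],[-0.1,0,-0.5,0,1]]]' |p
```

```text
clock: 18.0 38.4 ft_force: [0.2, 0.6, 1.2]
clock: 18.2 37.4 ft_force: [-1.3, 0.5, 1.4]
clock: 18.4 36.3 ft_force: [-0.8, 0.6, 2.0]
clock: 18.6 35.4 ft_force: [-0.9, 1.3, 2.2]
```

```bash
p(){ grep -E "clock|eef_pos|ft_force" | sed -E 's/.*pos.*, ([-0-9.]+)\]/\1/' | paste -sd' '; }
python3 -m pendant '[[[-0.1,0,-0.5,0,1],[-0.1,0,-0.5,0,1]]]' |p
python3 -m pendant '[[[-0.1,0,-0.5,0,1],[-0.1,0,-0.5,0,1]]]' |p
python3 -m pendant '[[[-0.1,0,-0.5,0,1],[-0.1,0,-0.5,0,1]]]' |p
```

```text
clock: 18.8 34.4 ft_force: [-1.2, -0.3, 3.0]
clock: 19.0 33.4 ft_force: [-1.1, 0.8, 2.5]
clock: 19.2 32.4 ft_force: [-1.0, 0.5, 2.3]
```

```bash
p(){ grep -E "clock|eef_pos|ft_force" | sed -E 's/.*pos.*, ([-0-9.]+)\]/\1/' | paste -sd' '; }
python3 -m pendant '[[[0,0,-0.5,0,1],[-0.1,0,-0.5,0,1]]]' |p
python3 -m pendant '[[[0,0,0,0,1]]]' |p
python3 -m pendant '[[[0,0,0,0,1]]]' |p
```

```text
clock: 19.4 31.4 ft_force: [-0.4, 1.1, 2.4]
clock: 19.5 31.4 ft_force: [-1.2, 1.2, 2.2]
clock: 19.6 31.4 ft_force: [-1.1, 1.8, 2.7]
```

```bash
p(){ grep -E "clock|eef_pos|ft_force" | sed -E 's/.*pos.*, ([-0-9.]+)\]/\1/' | paste -sd' '; }
python3 -m pendant '[[[-0.1,-0.1,-0.5,0,1],[-0.1,0,-0.5,0,1]]]' |p
python3 -m pendant '[[[-0.1,0.4,-0.5,0,1],[-0.1,0,-0.5,0,1]]]' |p
python3 -m pendant '[[[0,0,0,0,1]]]' |p
```

```text
clock: 19.8 30.6 ft_force: [-1.5, 1.3, 4.3]
clock: 20.0 29.9 ft_force: [-1.8, 1.3, 7.0]
clock: 20.1 30.0 ft_force: [-2.8, 1.4, 7.1]
```

```bash
p(){ grep -E "clock|eef_pos|ft_force" | sed -E 's/.*pos.*, ([-0-9.]+)\]/\1/' | paste -sd' '; }
python3 -m pendant '[[[0,0,-0.5,0,1],[0,0,0,0,1]]]' |p
python3 -m pendant '[[[0,0,-0.5,0,1],[0,0,0,0,1]]]' |p
python3 -m pendant '[[[0,0,-0.5,0,1],[0,0,0,0,1]]]' |p
```

```text
clock: 20.3 29.7 ft_force: [-3.3, 1.8, 7.7]
clock: 20.5 29.3 ft_force: [-4.2, 0.8, 8.2]
clock: 20.7 29.0 ft_force: [-4.6, 0.8, 10.8]
```

C2 reached its stop at about 10 mm of travel and 2.5–3 N, then climbed steeply at roughly 3 N/mm. It looks like the soft leaf. Moving to C1.

```bash
p(){ grep -E "clock|eef_pos|ft_force" | sed -E 's/ft_f/f/' | paste -sd' '; }
python3 -m pendant '[[[0,0,3,0,1],[0,0,5,0,1],[0,0,15,0,1],[0,0,27,0,1],[0,0,0,0,1]]]' |p
python3 -m pendant '[[[0,40,0,0.05,1],[0,40,0,0,1],[0,40,0,0,1],[0,40,0,0,1],[0,40,0,0,1]]]' |p
python3 -m pendant '[[[0,26,0,0,1],[0,0,-20,0,1],[0,0,-12,0,1],[0,0,0,0,1],[0,0,0,0,1]]]' |p
python3 -c "
from h import *
w,c=cap('wrist','w6.png')
g=cv2.cvtColor(w,6)
for r in range(212,246,2): print(r,g[r,290:360:3].tolist())"
```

```text
clock: 21.2 eef_pos: [536.8, -18.2, 82.0] force: [0.6, 0.3, 1.2]
clock: 21.7 eef_pos: [532.9, 183.8, 77.8] force: [0.9, -0.3, -0.6]
clock: 22.2 eef_pos: [532.5, 207.6, 45.3] force: [0.7, 0.4, 0.9]
212 [120, 118, 119, 120, 117, 119, 116, 118, 120, 105, 61, 54, 61, 72, 101, 121, 120, 119, 121, 121, 120, 120, 117, 120]
214 [119, 118, 119, 121, 118, 120, 118, 117, 117, 79, 49, 53, 60, 69, 86, 115, 121, 120, 120, 121, 120, 120, 118, 122]
216 [120, 120, 119, 119, 119, 120, 117, 119, 116, 63, 48, 41, 47, 62, 80, 111, 119, 121, 120, 123, 119, 119, 117, 120]
218 [119, 118, 118, 122, 120, 120, 118, 117, 114, 53, 24, 15, 13, 25, 56, 105, 119, 119, 121, 122, 120, 119, 119, 120]
220 [121, 120, 120, 121, 120, 120, 118, 117, 109, 34, 11, 8, 13, 11, 18, 80, 117, 120, 122, 124, 119, 119, 119, 119]
222 [121, 119, 119, 120, 119, 119, 116, 117, 80, 17, 4, 10, 18, 19, 14, 38, 103, 119, 120, 122, 119, 120, 118, 119]
224 [122, 119, 120, 121, 118, 120, 117, 112, 45, 14, 19, 20, 21, 19, 20, 20, 76, 115, 121, 121, 118, 120, 116, 120]
226 [123, 116, 118, 121, 119, 118, 109, 96, 33, 36, 37, 39, 44, 46, 48, 52, 
[... 365 characters left out ...]
1, 119, 118, 116, 119]
234 [122, 118, 118, 119, 119, 118, 111, 101, 101, 95, 59, 28, 12, 28, 67, 98, 101, 101, 118, 123, 120, 118, 118, 119]
236 [123, 119, 118, 122, 120, 120, 112, 101, 99, 70, 19, 6, 5, 4, 24, 80, 100, 99, 119, 123, 120, 119, 116, 120]
238 [122, 119, 118, 122, 118, 119, 112, 101, 95, 33, 7, 5, 6, 6, 7, 47, 98, 100, 117, 122, 121, 120, 115, 120]
240 [123, 120, 119, 121, 119, 118, 114, 103, 90, 15, 6, 12, 2, 8, 8, 25, 92, 99, 117, 121, 118, 120, 118, 120]
242 [122, 120, 118, 120, 121, 119, 108, 98, 79, 11, 7, 3, 16, 15, 17, 20, 86, 99, 118, 123, 119, 118, 116, 118]
244 [124, 119, 117, 120, 119, 112, 78, 73, 65, 31, 11, 11, 42, 46, 47, 44, 79, 99, 118, 121, 119, 119, 117, 120]
```

```bash
p(){ grep -E "clock|eef_pos|ft_force" | sed -E 's/.*pos.*, ([-0-9.]+)\]/\1/' | paste -sd' '; }
python3 -m pendant '[[[-1,2,-1,0,1],[0,0,-1,0,1],[0,0,0,0,1]]]' |p
python3 -m pendant '[[[0,0,-0.5,0,1],[0,0,-0.5,0,1]]]' |p
python3 -m pendant '[[[0,0,-0.5,0,1],[-0.1,0,-0.5,0,1]]]' |p
python3 -m pendant '[[[-0.1,0,-0.5,0,1],[-0.1,0,-0.5,0,1]]]' |p
python3 -m pendant '[[[-0.1,0,-0.5,0,1],[-0.1,0,-0.5,0,1]]]' |p
python3 -m pendant '[[[-0.1,0,-0.5,0,1],[-0.1,0,-0.5,0,1]]]' |p
python3 -m pendant '[[[-0.1,0,-0.5,0,1],[-0.1,0,-0.5,0,1]]]' |p
python3 -m pendant '[[[-0.1,0,-0.5,0,1],[-0.1,0,-0.5,0,1]]]' |p
```

```text
clock: 22.55 44.3 ft_force: [0.3, -0.0, 0.1]
clock: 22.75 43.1 ft_force: [-0.1, 0.7, 0.2]
clock: 22.95 41.9 ft_force: [0.8, -0.4, -0.3]
clock: 23.15 40.8 ft_force: [1.0, -0.2, 0.7]
clock: 23.35 40.0 ft_force: [-0.7, -0.2, 2.2]
clock: 23.55 39.1 ft_force: [-0.3, -0.5, 1.1]
clock: 23.75 38.1 ft_force: [-1.3, 0.2, 2.8]
clock: 23.95 37.1 ft_force: [-0.5, 0.1, 3.0]
```

```bash
p(){ grep -E "clock|eef_pos|ft_force" | sed -E 's/.*pos.*, ([-0-9.]+)\]/\1/' | paste -sd' '; }
python3 -m pendant '[[[-0.1,0,-0.5,0,1],[-0.1,0,-0.5,0,1]]]' |p
python3 -m pendant '[[[-0.1,0,-0.5,0,1],[-0.1,0,-0.5,0,1]]]' |p
python3 -m pendant '[[[0,0,0,0,1]]]' |p
```

```text
clock: 24.15 36.1 ft_force: [-2.4, 0.2, 4.5]
clock: 24.35 35.1 ft_force: [-1.1, 0.7, 4.7]
clock: 24.45 35.0 ft_force: [-1.8, -0.8, 5.3]
```

```bash
p(){ grep -E "clock|eef_pos|ft_force" | sed -E 's/.*pos.*, ([-0-9.]+)\]/\1/' | paste -sd' '; }
python3 -m pendant '[[[-0.1,0,-0.5,0,1],[-0.1,0,-0.5,0,1]]]' |p
python3 -m pendant '[[[0,0,0,0,1]]]' |p
```

```text
clock: 24.65 34.1 ft_force: [-1.4, 0.1, 6.1]
clock: 24.75 34.2 ft_force: [-2.0, 0.0, 5.9]
```

```bash
p(){ grep -E "clock|eef_pos|ft_force" | sed -E 's/.*pos.*, ([-0-9.]+)\]/\1/' | paste -sd' '; }
python3 -m pendant '[[[-0.1,0,-0.5,0,1],[-0.1,0,-0.5,0,1]]]' |p
python3 -m pendant '[[[0,0,0,0,1]]]' |p
```

```text
clock: 24.95 33.5 ft_force: [-1.5, 0.1, 9.3]
clock: 25.05 33.6 ft_force: [-2.9, -1.7, 8.1]
```

```bash
p(){ grep -E "clock|eef_pos|ft_force" | sed -E 's/ft_f/f/' | paste -sd' '; }
python3 -m pendant '[[[0,0,-0.5,0,1],[0,0,0,0,1]]]' |p
python3 -m pendant '[[[0,0,-0.5,0,1],[0,0,0,0,1]]]' |p
python3 -m pendant '[[[0,0,3,0,1],[0,0,5,0,1],[0,0,15,0,1],[0,0,40,0,1],[0,0,40,0,1]]]' |p
python3 -m pendant '[[[0,0,40,0,1],[0,0,20,0,1],[-40,-10,0,0,1],[-40,-20,0,0,0],[-40,-40,0,0,0]]]' |p
```

```text
clock: 25.25 eef_pos: [530.5, 210.5, 33.3] force: [-3.2, -1.0, 8.9]
clock: 25.45 eef_pos: [530.5, 210.5, 33.0] force: [-2.2, -0.3, 10.6]
clock: 25.95 eef_pos: [528.7, 210.0, 134.9] force: [-0.2, 0.4, -0.1]
clock: 26.45 eef_pos: [413.1, 145.4, 195.2] force: [0.4, 0.1, 0.3]
```

C1 stopped at about 7.5 mm and 6 N, so it is stiff. C2 is confirmed as the soft leaf. I'll move near the weight with the gripper open and measure it from the wrist.

```bash
p(){ grep -E "clock|eef_pos|ft_force|width" | sed -E 's/ft_f/f/' | paste -sd' '; }
python3 -m pendant '[[[-10,-45,0,0,0],[-10,-45,0,0,0],[-10,-45,0,0,0],[-10,-45,0,0,0],[0,-45,0,0,0]]]' |p
python3 -m pendant '[[[0,-45,0,0,0],[0,-45,0,0,0],[0,-45,0,0,0],[0,-45,0,0,0],[0,-30,0,0,0]]]' |p
python3 -m pendant '[[[0,0,0,0,0],[0,0,0,0,0],[0,0,0,0,0]]]' |p
python3 - <<'E'
from h import *
im,c=cap("wrist","w7.png")
m=cv2.inRange(cv2.cvtColor(im,cv2.COLOR_BGR2HSV),(10,110,50),(32,255,255))
h=max(cv2.findContours(m,0,1)[0],key=cv2.contourArea); r=cv2.minAreaRect(h);p=r[0]
print(r,ray(c,*p,40).round(1), cv2.boundingRect(h))
print("pred",proj(c,(459,-387,0)),proj(c,(459,-387,80)))
# axis ends: bounding in axis direction, foot & top centre
P=h[:,0].astype(float); a=proj(c,(459,-387,80))-proj(c,(459,-387,0)); a/=np.linalg.norm(a); t=P@a; n=np.array([-a[1],a[0]]); s=P@n
for z in (0,20,40,60,80):
    # mid of width at this height
    q=proj(c,(459,-387,z)); k=abs(t-q@a)<4; ss=s[k]; print(z,(q@n).round(1),ss.min(),ss.max())
np.save("wc.npy",P); cv2.imwrite("pics/w7m.png",m); print(t.min(),t.max(),proj(c,(459,-387,0))@a,proj(c,(459,-387,80))@a)
E
```

```text
clock: 26.95 eef_pos: [373.2, -81.1, 195.2] force: [1.2, 0.6, -0.3] gripper_width: 85.4
clock: 27.45 eef_pos: [374.4, -292.8, 195.4] force: [-0.3, 0.9, 1.6] gripper_width: 85.4
clock: 27.75 eef_pos: [374.5, -288.7, 194.7] force: [0.4, 0.7, 0.0] gripper_width: 85.7
((229.5508575439453, 258.282958984375), (32.17720031738281, 64.99236297607422), 23.498565673828125) [ 458.2 -383.6   40. ] (213, 229, 41, 62)
pred [235.45940364 243.02012812] [214.91857776 279.20576355]
0 -324.7 -341.4401452008474 -313.28119118238743
20 -324.7 -342.8981331794773 -312.8822032420055
40 -324.7 -343.86246051062517 -311.61356067757583
60 -324.7 -344.826787841773 -318.0541430586592
80 -324.7 -343.81647258299256 -327.1983620189858
78.58004425038318 143.10083788029814 95.10653650120778 136.71573908219355
```

View pics/w7.png

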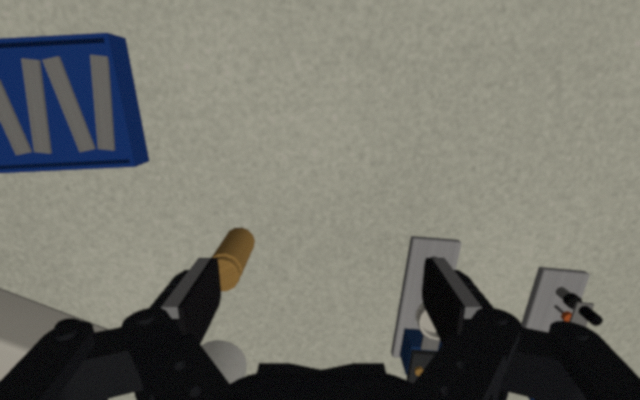

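The weight is at about (460,-385), partly hidden by the open left finger. Before grasping I'll measure C2's pan from both sides with the fingers shut. Masks only, no viewing needed.

```bash
p(){ grep -E "clock|eef_pos|ft_force|width" | sed -E 's/ft_f/f/' | paste -sd' '; }
cat > pan.py <<'E'
import sys
from h import *
im,c=cap("wrist",sys.argv[1]); x,y=574.5,-18
u,v=proj(c,(x,y,59)); print("pred",u,v)
a,b=int(u-55),int(v-50); sub=im[b:b+100,a:a+110]
m=(sub.min(2)>132).astype(np.uint8)
print(np.percentile(sub.min(2),[5,50,80,90,97]))
# Pan is the neutral, brightest region near centre; bench is yellowish
sat=cv2.cvtColor(sub,40)[:,:,1]; cv2.imwrite("pics/sub_"+sys.argv[1],cv2.resize(sub,None,fx=4,fy=4,interpolation=2))
g=cv2.GaussianBlur(cv2.cvtColor(sub,6),(5,5),0)
ed=cv2.Canny(g,25,60); cv2.imwrite("pics/ed_"+sys.argv[1],ed)
print(cv2.HoughCircles(g,3,1.5,20,param1=60,param2=0.6,minRadius=18,maxRadius=32))
import pickle; pickle.dump((c,a,b),open(sys.argv[1]+".pkl","wb"))
E
python3 -m pendant '[[[30,40,4,0,1],[30,40,4,0,1],[30,40,4,0,1],[30,40,0,0,1],[26,30,0,0,1]]]' |p
python3 -m pendant '[[[0,0,0,0,1],[0,0,0,0,1],[0,0,0,0,1]]]' |p
python3 pan.py p1.png
python3 -m pendant '[[[0,40,0,0,1],[0,40,0,0,1],[0,40,0,0,1],[0,40,0,0,1],[0,0,0,0,1]]]' |p
python3 -m pendant '[[[0,0,0,0,1],[0,0,0,0,1]]]' |p
python3 pan.py p2.png
python3 -c "
import cv2,numpy as np
a=[cv2.imread('pics/sub_p%d.png'%i)[:400,:440] for i in(1,2)]
w=cv2.imread('pics/top0.png')[140:215,310:360]
cv2.imwrite('pics/pp.png',np.vstack([np.hstack([a[0],a[1]])])[:, :800] if 0 else cv2.resize(np.hstack(a),(800,364)))"
```

```text
clock: 28.3 eef_pos: [521.3, -96.4, 207.4] force: [-0.4, -0.6, 0.5] gripper_width: 12.3
clock: 28.6 eef_pos: [519.5, -100.1, 206.7] force: [0.1, -0.1, -0.0] gripper_width: -0.0
pred 405.20260591268857 226.82113550410799
[ 35. 139. 144. 147. 149.]
[[[50.25 53.25 21.  ]
  [44.25 20.25 24.3 ]
  [30.75 87.75 24.45]
  [26.25 65.25 31.05]
  [11.25 20.25 31.05]
  [35.25 39.75 31.05]
  [77.25 78.75 22.65]
  [72.75 20.25 31.05]
  [ 3.75 60.75 26.1 ]
  [53.25 87.75 21.  ]
  [93.75 38.25 27.75]
  [63.75 38.25 24.15]
  [93.75 59.25 27.45]
  [12.75 41.25 18.9 ]
  [72.75 59.25 31.05]
  [29.25  5.25 27.75]
  [ 5.25 96.75 29.4 ]
  [59.25  3.75 29.25]
  [92.25 15.75 31.05]
  [77.25 99.75 31.05]]]
clock: 29.15 eef_pos: [519.8, 62.4, 207.0] force: [0.2, -1.1, 0.1] gripper_width: 0.1
clock: 29.35 eef_pos: [520.3, 58.1, 206.9] force: [0.1, 0.0, -0.1] gripper_width: 0.3
pred 243.57723095472363 233.23703672851906
[ 29. 143. 148. 151. 152.]
[[[ 60.75  41.25  27.75]
  [ 48.75  62.25  30.75]
  [ 59.25  95.25  26.1 ]
  [ 15.75  69.75  25.8 ]
  [ 72.75  78.75  27.75]
  [ 38.25  44.25  31.05]
  [ 66.75  18.75  22.5 ]
  [ 87.75  63.75  19.35]
  [ 92.25  23.25  27.6 ]
  [ 18.75  15.75  29.25]
  [ 39.75  20.25  25.95]
  [ 29.25  90.75  31.05]
  [ 92.25  83.25  29.4 ]
  [110.25  48.75  23.55]
  [ 51.75   3.75  27.75]
  [110.25  93.75  25.95]
  [110.25   9.75  21.45]
  [  6.75  47.25  31.05]
  [  6.75  92.25  26.85]
  [ 80.25   3.75  20.55]]]
```

View pics/pp.png

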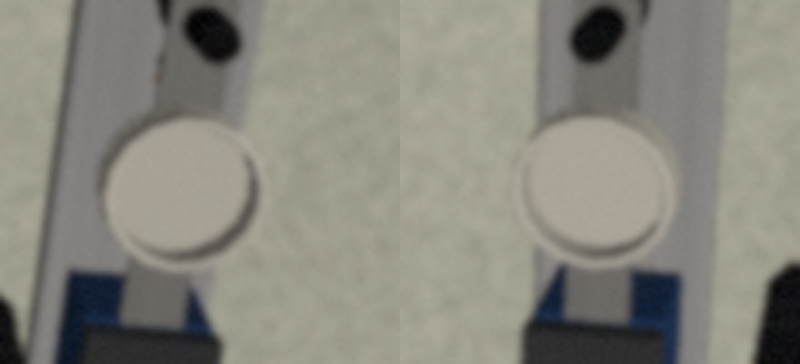

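Both crops show C2's pan clearly. The rim centre is at about (401,229) in p1, and Hough agrees. In p2 it is at (241,236).

```bash
python3 - <<'E'
from h import *
import pickle
c1=pickle.load(open("p1.png.pkl","rb"))[0];c2=pickle.load(open("p2.png.pkl","rb"))[0]
print(ray(c1,400.9,229.4,59),ray(c2,240.9,235.8,59))
# buttons tops in these crops: far end
print(ray(c1,350+215/3.636,176+38/3.636,65),ray(c2,188+192/3.636,183+38/3.636,65))
print(c1[3][:3,3],c2[3][:3,3])
# two-ray intersection
def d(c,u,v): r=c[3][:3,:3]@np.array([(u-c[1])/c[0],(v-c[2])/c[0],1]);return r/np.linalg.norm(r)
A=[];B=[]
for c,u,v in((c1,400.9,229.4),(c2,240.9,235.8)):
    P=np.eye(3)-np.outer(d(c,u,v),d(c,u,v));A.append(P);B.append(P@c[3][:3,3])
print(np.linalg.lstsq(np.vstack(A),np.hstack(B),rcond=None)[0])
E
```

```text
[577.00000373 -22.13783876  59.        ] [577.06877113 -20.93953798  59.        ]
[532.26149418 -16.72500604  65.        ] [532.31779114 -14.41559892  65.        ]
[446.91695975 -94.35421005 372.89892288] [447.57082712  64.18474385 373.0531413 ]
[578.02346571 -21.58490006  56.60735151]
```

The pan centre is (577,-21.5), with a triangulated rim height of 57 mm (expected 59) and 45.1 mm to the button. All consistent. Next, the weight: one squeeze with the jaws along x to centre it, then turn and grasp with the jaws along y.

```bash
p(){ grep -E "clock|eef_pos|ft_force|width|orient" | sed -E 's/ft_f/f/' | paste -sd' '; }
python3 -m pendant '[[[-6,-44,0,-0.14,0],[-6,-44,0,-0.14,0],[-6,-44,0,-0.14,0],[-6,-44,0,-0.14,0],[-6,-44,0,-0.14,0]]]' |p
python3 -m pendant '[[[-6,-44,0,-0.14,0],[-6,-44,0,-0.14,0],[-6,-44,0,-0.14,0],[-6,-44,0,-0.14,0],[-6,-44,0,-0.14,0]]]' |p
python3 -m pendant '[[[0,0,0,-0.1,0],[0,0,0,0,0],[0,0,0,0,0]]]' |p
```

```text
clock: 29.9 eef_pos: [489.5, -163.5, 207.0] orientation: [[0.687, 0.727, 0.0], [0.727, -0.687, -0.0], [-0.0, 0.0, -1.0]] force: [0.2, 0.3, -0.7] gripper_width: 72.5
clock: 30.4 eef_pos: [458.7, -383.6, 206.9] orientation: [[0.994, 0.113, -0.0], [0.113, -0.994, -0.0], [-0.0, 0.0, -1.0]] force: [-0.1, 0.3, -0.1] gripper_width: 85.6
clock: 30.7 eef_pos: [459.5, -380.8, 206.5] orientation: [[1.0, 0.022, -0.001], [0.022, -1.0, 0.001], [-0.001, -0.001, -1.0]] force: [0.0, 0.2, -0.2] gripper_width: 85.2
```

```bash
p(){ grep -E "clock|eef_pos|ft_force|width" | sed -E 's/ft_f/f/' | paste -sd' '; }
python3 -m pendant '[[[0,-3,-40,0,0],[0,0,-40,0,0],[0,0,-40,0,0],[0,0,-30,0,0],[0,0,-20,0,0]]]' |p
python3 -m pendant '[[[0,0,-15,0,0],[0,0,-10,0,0],[0,0,0,0,0]]]' |p
python3 -m pendant '[[[0,0,0,0,0.5],[0,0,0,0,0.55],[0,0,0,0,0.6],[0,0,0,0,0.65],[0,0,0,0,0.7]]]' 20 |p
python3 -m pendant '[[[0,0,0,0,0.7],[0,0,0,0,0.7],[0,0,0,0,0.7]]]' |p
```

```text
clock: 31.2 eef_pos: [459.1, -380.8, 34.1] force: [-0.4, -0.4, -0.4] gripper_width: 85.5
clock: 31.5 eef_pos: [460.1, -382.4, 10.9] force: [-0.0, -0.1, 0.3] gripper_width: 85.4
clock: 32.0 eef_pos: [459.6, -383.7, 12.8] force: [-4.8, -0.4, 6.1] gripper_width: 33.5
clock: 32.3 eef_pos: [459.6, -383.8, 12.8] force: [-4.3, -0.1, 6.1] gripper_width: 33.5
```

```bash
p(){ grep -E "clock|eef_pos|ft_force|width" | sed -E 's/ft_f/f/' | paste -sd' '; }
python3 -m pendant '[[[0,0,0,0,0],[0,0,0,0,0],[0,0,0,0,0],[0,0,0,0,0],[0,0,0,0.14,0]]]' |p
python3 -m pendant '[[[0,0,0,0.14,0],[0,0,0,0.14,0],[0,0,0,0.14,0],[0,0,0,0.14,0],[0,0,0,0.14,0]]]' |p
python3 -m pendant '[[[0,0,0,0.14,0],[0,0,0,0.14,0],[0,0,0,0.14,0],[0,0,0,0.14,0],[0,0,0,0,0]]]' |p
python3 -m pendant '[[[0,0,0,0,0.5],[0,0,0,0,0.55],[0,0,0,0,0.6],[0,0,0,0,0.65],[0,0,0,0,0.7]]]' 20 |p
python3 -m pendant '[[[0,0,0,0,1],[0,0,0,0,1],[0,0,0,0,1]]]' 50 |p
python3 -m pendant '[[[0,0,10,0,1],[0,0,20,0,1],[0,0,20,0,1],[0,0,20,0,1],[0,0,0,0,1]]]'  |p
python3 -m pendant '[[[0,0,0,0,1],[0,0,0,0,1]]]'  |p
python3 -c "
from h import *
im,c=cap('wrist','g1.png');o=arm.get_obs();print(o['orientation'].round(3).tolist(),o['eef_pos'].round(1))
import pickle;pickle.dump(c,open('g1.pkl','wb'))
m=cv2.inRange(cv2.cvtColor(im,cv2.COLOR_BGR2HSV),(10,110,50),(32,255,255))
for r in range(150,310,5):
    k=np.flatnonzero(m[r]); 
    if len(k): print(r,k[0],k[-1],len(k),end=' | ')
"
```

```text
clock: 32.8 eef_pos: [460.8, -383.2, 11.7] force: [-0.6, 0.6, 0.2] gripper_width: 85.3
clock: 33.3 eef_pos: [460.7, -383.2, 11.7] force: [-0.0, -0.5, -0.4] gripper_width: 85.2
clock: 33.8 eef_pos: [460.7, -383.2, 11.8] force: [-0.4, -0.3, -0.2] gripper_width: 85.4
clock: 34.3 eef_pos: [460.7, -383.8, 12.1] force: [-0.3, -1.7, 0.3] gripper_width: 33.3
clock: 34.6 eef_pos: [460.7, -383.8, 12.2] force: [-0.4, -2.0, 1.7] gripper_width: 32.9
clock: 35.1 eef_pos: [461.8, -383.8, 83.9] force: [0.7, -1.9, -7.1] gripper_width: 33.2
clock: 35.3 eef_pos: [459.0, -381.6, 79.8] force: [-1.0, 0.7, -6.5] gripper_width: 33.0
[[0.148, 0.989, -0.003], [0.989, -0.148, 0.003], [0.003, -0.004, -1.0]] [ 459.1 -381.7   79.7]
205 307 334 28 | 210 299 340 42 | 215 296 345 50 | 220 293 347 55 | 225 292 639 66 | 230 291 639 71 | 235 289 639 72 | 240 288 353 66 | 245 287 354 68 | 250 285 355 71 | 255 284 358 75 | 260 283 360 78 | 265 282 361 80 | 270 281 362 82 | 275 279 363 85 | 280 278 364 87 | 285 277 366 90 | 290 277 366 90 | 295 276 368 93 | 300 274 369 96 | 305 273 371 99 |
```

```bash
python3 - <<'E'
from h import *
import pickle
c=pickle.load(open("g1.pkl","rb"))
print(ray(c,320.7,202.5,67.5), "pred foot front/left/right:",proj(c,(459.1-17*.989,-381.7+17*.148,67.5)),proj(c,(459.1,-381.7,67.5)))
im=cv2.imread("pics/g1.png");m=cv2.inRange(cv2.cvtColor(im,cv2.COLOR_BGR2HSV),(10,110,50),(32,255,255));m[:,450:]=0
k=np.argwhere(m>0);print("top row",k[:,0].min()); 
# fit foot rim ellipse from lower outline rows: rays onto z=67.5, circle fit
P=[]
for r in range(204,226,1):
    q=np.flatnonzero(m[r]); P+= [ray(c,q[0],r,67.5)[:2],ray(c,q[-1],r,67.5)[:2]]
P=np.array(P);A=np.c_[2*P,np.ones(len(P))];s=np.linalg.lstsq(A,(P**2).sum(1),rcond=None)[0];print("circle",s[:2],np.sqrt(s[2]+s[:2]@s[:2]))
E
```

```text
[ 442.75307963 -376.65850391   67.5       ] pred foot front/left/right: [315.96494932 202.35325032] [316.09724463 231.53936987]
top row 202
circle [ 457.95101403 -379.22312684] 15.756192182233587
```

The camera sees the held foot 2.4 mm in +y of the TCP, as it did the fingertips. Measuring both weight and pan with the same camera cancels that. Required shift: (+117.7, +357.7).

```bash
p(){ grep -E "clock|eef_pos|ft_force|width" | sed -E 's/ft_f/f/' | paste -sd' '; }
python3 -m pendant '[[[0,0,15,0,1],[0,0,25,0,1],[15,40,0,0,1],[15,40,0,0,1],[15,40,0,0,1]]]' |p
python3 -m pendant '[[[15,40,0,0,1],[15,40,0,0,1],[15,40,0,0,1],[10,40,0,0,1],[10,40,0,0,1]]]' |p
python3 -m pendant '[[[7.7,27.7,0,0,1],[0,10,0,0,1],[0,0,0,0,1],[0,0,0,0,1],[0,0,0,0,1]]]' |p
python3 -m pendant '[[[0,0,0,0,1],[0,0,0,0,1]]]' |p
```

```text
clock: 35.85 eef_pos: [505.9, -262.4, 122.8] force: [-0.2, -0.1, -6.5] gripper_width: 32.9
clock: 36.35 eef_pos: [571.0, -61.6, 122.5] force: [0.4, 0.1, -6.6] gripper_width: 32.7
clock: 36.85 eef_pos: [578.0, -27.0, 121.9] force: [0.1, -0.2, -5.6] gripper_width: 32.8
clock: 37.05 eef_pos: [578.1, -26.7, 121.9] force: [0.1, -0.7, -5.9] gripper_width: 33.1
```

```bash
p(){ grep -E "clock|eef_pos|ft_force" | sed -E 's/ft_f/f/' | paste -sd' '; }
python3 -m pendant '[[[-1.3,2.7,-15,0,1],[0,0,-15,0,1],[0,0,-10,0,1],[0,0,-6,0,1],[0,0,0,0,1]]]' |p
python3 -m pendant '[[[0,0,0,0,1]]]' |p
python3 -m pendant '[[[0,0,-1,0,1],[0,0,-1,0,1]]]' |p
python3 -m pendant '[[[0,0,-1,0,1],[0,0,-1,0,1]]]' |p
python3 -m pendant '[[[0,0,-1,0,1],[0,0,-1,0,1]]]' |p
python3 -m pendant '[[[0,0,-0.5,0,1],[0,0,-0.5,0,1]]]' |p
```

```text
clock: 37.55 eef_pos: [575.4, -22.7, 73.8] force: [-1.0, -0.0, -6.1]
clock: 37.65 eef_pos: [577.1, -22.9, 75.7] force: [-0.1, 0.5, -5.4]
clock: 37.85 eef_pos: [577.8, -23.0, 74.6] force: [0.2, -0.3, -6.4]
clock: 38.05 eef_pos: [577.2, -22.9, 72.2] force: [-0.7, 0.2, -6.1]
clock: 38.25 eef_pos: [577.0, -22.9, 69.9] force: [0.0, -0.4, -5.4]
clock: 38.45 eef_pos: [577.0, -22.9, 68.9] force: [-0.2, 0.1, -6.3]
```

Past rim height (71) with no contact, so the foot is inside the pan. Nudge y and keep lowering.

```bash
p(){ grep -E "clock|eef_pos|ft_force" | sed -E 's/ft_f/f/' | paste -sd' '; }
python3 -m pendant '[[[0,-0.8,0,0,1],[0,0,-1,0,1]]]' |p
python3 -m pendant '[[[0,0,-1,0,1],[0,0,-1,0,1]]]' |p
python3 -m pendant '[[[0,0,-1,0,1],[0,0,-1,0,1]]]' |p
python3 -m pendant '[[[0,0,-1,0,1],[0,0,-1,0,1]]]' |p
python3 -m pendant '[[[0,0,-0.5,0,1],[0,0,-0.5,0,1]]]' |p
python3 -m pendant '[[[0,0,-0.5,0,1],[0,0,-0.5,0,1]]]' |p
```

```text
clock: 38.65 eef_pos: [577.1, -23.8, 68.0] force: [0.3, -1.0, -6.2]
clock: 38.85 eef_pos: [576.9, -23.7, 65.8] force: [-1.1, 0.2, -6.5]
clock: 39.05 eef_pos: [576.9, -23.7, 63.7] force: [-0.2, 0.5, -6.1]
clock: 39.25 eef_pos: [577.0, -23.7, 61.8] force: [-0.0, 0.6, -6.3]
clock: 39.45 eef_pos: [576.9, -23.7, 61.0] force: [-1.1, -0.2, -4.0]
clock: 39.65 eef_pos: [576.9, -23.7, 60.1] force: [-2.2, -0.2, -2.6]
```

```bash
p(){ grep -E "clock|eef_pos|ft_force|width" | sed -E 's/ft_f/f/' | paste -sd' '; }
python3 -m pendant '[[[0,0,-0.5,0,1],[0,0,-0.5,0,1]]]' |p
python3 -m pendant '[[[0,0,-0.5,0,1],[0,0,-0.5,0,1]]]' |p
```

```text
clock: 39.85 eef_pos: [576.8, -23.7, 59.1] force: [-2.5, -0.1, -1.9] gripper_width: 32.8
clock: 40.05 eef_pos: [576.8, -23.7, 58.1] force: [-3.2, -0.0, -0.0] gripper_width: 32.9
```

```bash
p(){ grep -E "clock|eef_pos|ft_force|width" | sed -E 's/ft_f/f/' | paste -sd' '; }
python3 -m pendant '[[[0,0,-0.5,0,1],[0,0,-0.5,0,1]]]' |p
python3 -m pendant '[[[0,0,0,0,1]]]' |p
```

```text
clock: 40.25 eef_pos: [576.9, -23.7, 57.7] force: [-4.3, 0.7, 5.7] gripper_width: 32.8
clock: 40.35 eef_pos: [576.9, -23.7, 57.7] force: [-4.6, -0.1, 4.8] gripper_width: 32.7
```

On the stop: the force jumps at z≈57.9. Back off a little, relax the grip, then open.

```bash
p(){ grep -E "clock|eef_pos|ft_force|width" | sed -E 's/ft_f/f/' | paste -sd' '; }
python3 -m pendant '[[[0,0,0.4,0,1],[0,0,0,0,1]]]' 20 |p
python3 -m pendant '[[[0,0,0,0,0.5],[0,0,0,0,0.45],[0,0,0,0,0.4],[0,0,0,0,0.3],[0,0,0,0,0.2]]]' |p
python3 -m pendant '[[[0,0,0,0,0],[0,0,0,0,0],[0,0,0,0,0]]]' |p
python3 - <<'E'
from h import *
im,c=cap("wrist","r1.png")
m=cv2.inRange(cv2.cvtColor(im,cv2.COLOR_BGR2HSV),(10,110,50),(32,255,255))
h=max(cv2.findContours(m,0,1)[0],key=cv2.contourArea);print(cv2.boundingRect(h),cv2.minAreaRect(h))
E
```

```text
clock: 40.55 eef_pos: [576.9, -23.7, 57.7] force: [-4.5, 0.4, 5.3] gripper_width: 33.0
clock: 41.05 eef_pos: [577.3, -23.8, 57.3] force: [0.1, 0.3, -0.2] gripper_width: 68.4
clock: 41.35 eef_pos: [577.0, -23.7, 57.3] force: [0.3, -0.0, 0.1] gripper_width: 85.4
(271, 202, 97, 134) ((313.3687438964844, 270.79937744140625), (132.2269744873047, 96.46147155761719), 72.75853729248047)
```

```bash
p(){ grep -E "clock|eef_pos|ft_force|width" | sed -E 's/ft_f/f/' | paste -sd' '; }
python3 -m pendant '[[[0,0,10,0,0],[0,0,20,0,0],[0,0,40,0,0],[0,0,40,0,0],[0,0,40,0,0]]]' |p
python3 -m pendant '[[[-20,0,20,0,0],[-40,0,0,0,0],[-40,30,0,0,0],[-40,40,0,0,0],[-40,40,0,0,0]]]' |p
python3 -m pendant '[[[0,40,0,0,0],[0,0,0,0,0],[0,0,0,0,0]]]' |p
python3 - <<'E'
from h import *
s,c=cap("scene","s9.png"); t,ct=cap("top","t9.png")
for n,im,cc in(("scene",s,c),("top",t,ct)):
    hs=cv2.cvtColor(im,cv2.COLOR_BGR2HSV);m=cv2.inRange(hs,(12,110,60),(30,255,255));m=cv2.morphologyEx(m,2,np.ones((3,3)))
    for h in cv2.findContours(m,0,1)[0]:
        if cv2.contourArea(h)>60: print(n,cv2.boundingRect(h),[np.round(x,1) for x in cv2.minAreaRect(h)])
    print(" pred foot/top if upright on stop", proj(cc,(577,-22,45)).round(1),proj(cc,(577,-22,125)).round(1),"tilted",proj(cc,(568,-21,125)).round(1))
# displacement of C2 button & other objects in scene vs start
s0=cv2.imread("pics/scene0.png")
for nm,(x,y),r in(("btn2",(305,209),5),("pan1",(364,162),10),("pan3",(265,255),10),("dish",(348,122),12),("red",(403,125),10),("blue",(424,134),10),("btn1",(350,157),6),("btn3",(253,246),6)):
    tm=cv2.cvtColor(s0[y-r:y+r+1,x-r:x+r+1],6);R=cv2.matchTemplate(cv2.cvtColor(s[y-r-8:y+r+9,x-r-8:x+r+9],6),tm,5);_,v,_,l=cv2.minMaxLoc(R);print(nm,l[0]-8,l[1]-8,round(v,3))
E
```

```text
clock: 41.9 eef_pos: [576.8, -23.7, 209.5] force: [0.6, -0.5, 0.6] gripper_width: 85.6
clock: 42.4 eef_pos: [404.9, 77.6, 228.1] force: [1.3, 1.0, -0.3] gripper_width: 85.6
clock: 42.7 eef_pos: [406.4, 117.6, 228.2] force: [0.2, 0.5, -0.8] gripper_width: 85.5
scene (411, 266, 10, 12) [array([415.5, 271.5]), array([11.,  9.]), np.float64(90.0)]
scene (308, 193, 16, 31) [array([315.3, 207.9]), array([30.6, 13.3]), np.float64(82.9)]
scene (546, 0, 34, 8) [array([562.5,   3.5]), array([ 7., 33.]), np.float64(90.0)]
scene (225, 0, 27, 22) [array([237.,   9.]), array([13.5, 32. ]), np.float64(54.5)]
 pred foot/top if upright on stop [318.  219.2] [318. 198.] tilted [314.9 196.2]
top (327, 178, 11, 13) [array([332., 184.]), array([12., 10.]), np.float64(90.0)]
 pred foot/top if upright on stop [331.1 182.9] [331.7 181. ] tilted [331.3 184.4]
btn2 0 3 0.763
pan1 0 0 0.994
pan3 0 0 0.997
dish 0 0 0.997
red 0 0 0.998
blue 0 0 0.998
btn1 0 0 0.998
btn3 0 0 0.998
```

The checks agree. The C2 button has dropped 3 px in the scene view (10 mm of travel predicts about 2.7 px), the weight stands with the expected slight tilt, and nothing else has moved. Handing in.

```bash
python3 -c "
from workcell import arm
print(arm.hand_in()); print(arm.get_obs()['clock'])"
```

```text
the job is handed in; nothing more can be done
None
the job is handed in; nothing more can be done
```

The brass weight is standing in the pan of the soft leaf, the middle contact, and holding it down on its stop. The job is handed in; the robot's clock read about 43 s of the 72 s allowed. No verdict is given.

| Contact | Travel to stop | Force at stop | Highest upward force felt |
|---|---|---|---|
| y ≈ -166 (right) | about 13.7 mm | about 7.3 N | 9.7 N |
| y ≈ -18 (middle, soft) | about 10 mm | about 2.5–3 N | 10.8 N |
| y ≈ +210 (left) | about 7.5 mm | about 6 N | 10.6 N |

- **Order:** All three buttons were pressed to their stops first, each pushing back at about 3 N/mm past it. Then I placed the weight, let it go and moved the arm clear.
- **Soft leaf on its stop:** In the scene camera its button sits 3 px lower than at the start, where 10 mm of travel predicts about 2.7 px. That match was weaker than the others (0.76 against 0.99), because the lowered button looks different. I had no pictures left to view, so these last checks are from image measurements.
- **Weight:** It stands with about the small tilt expected from the lowered leaf, and the gripper felt no force after release.
- **Other things:** The dish, both droppers and the other two contacts show no shift. I did not check the wash bottle's position.
- **Disagreements:**
  - The shut fingertips met the buttons about 23 mm higher than the reported tool point, so I found contact by force.
  - The wrist camera was also about 2.4 mm off sideways from the gripper. I cancelled that by measuring the weight and the pan with the same camera.

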